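# Shut and lock the fittings case

### The arm

A 6-joint arm with a two-finger parallel gripper is mounted at the origin on a cart in front of the work surface, level with it; the furniture and walls round the work are solid. World frame = base frame: x ahead of the robot, y to its left, z up, the work surface at z = 0. Lengths are in mm, angles in rad, forces in N, time in s.
With the tool pointing down it reaches from about 300 to 775 mm from the base axis. Payload 14.6 kg.
Tool frame: the origin (TCP) lies at the very end of the fingers, on their centre line; the grasp point (between the pads) lies 19 mm behind it; y points along the fingers, z is the direction in which the jaws open and shut, and the axes are right-handed (so a half turn about y gives the same grasp; the last joint's range is limited). The gripper opens to 94 mm and grips with 3 to 60 N. Pads are 16 mm wide; open, the fingers measure 119 mm over their backs; the gripper's body (75 mm by 177 mm) begins 78 mm behind the grasp point.
Start: joints at [-1.191, 0.3, 1.521, -0, 1.321, -0.067], TCP at [237.637, -496.002, 205.446] pointing down, gripper open.
Joint ranges: [-3.03, 3.03], [-0.79, 2.21], [0.23, 2.52], [-1.04, 4.18], [0, 3.07], [-2.55, 2.55]. Speed limits (rad/s): [2.22, 2.22, 2.57, 3.14, 3.14, 3.14].

### API

Orientations are given as [roll, pitch, yaw] about the fixed x, y, z axes, in that order (R = Rz(yaw) Ry(pitch) Rx(roll)).
In Python, from cell import monitor, optics, manip gives the robot as it stands.
- The arm moves only by the shell command python3 -m creep 'ROWS' [FORCE]. ROWS is JSON, a list of rows, each an object of numbers: "tx", "ty", "tz": the shift along the tool's x, y, z scaled (see below); "turn": the turn about the tool's y scaled (see below); "fingers": the finger opening in mm, from 0 to 94. In form: [{"tx": .., "ty": .., "tz": .., "turn": .., "fingers": ..}, ...]. A call has 1 to 20 rows; each row is the pose to reach, as a shift and turn from the pose measured when the call began, along the tool's axes at that moment, turning the shorter way round; what a row does not reach only later rows make up. The controller multiplies each number of a shift by 200 mm and each number of a turn by pi rad. A row lasts 1/10 s, in which the tool goes at most 50 mm and 8.59 degrees, less where a joint would pass 70% of its speed; a pose out of reach is approached as far as the arm can. A call with a number of a shift or a turn outside -1 to 1 is refused whole. A call with a gripper value outside its range is refused whole. The fingers move at their own pace and stop on an object; FORCE is the grip in N (left out, the last holds). Time passes only in rows, so rows that repeat a pose let the fingers close. It gives the time, the measured TCP pose, the force and the opening at its end, in the units of the state.
- monitor.read_state(): the state, without advancing time (a new reading comes with each control period).
- optics.camera(name): name is "side" or "top" or "wrist"; returns a dict with "frame" (384x512x3 uint8, red, green, blue), "range_z" (384x512 float32, mm along the optical axis (not along the pixel's ray), 0 where there is no reading), "fx", "fy", "cx", "cy" (pixels), "distortion" ([k1, k2, p1, p2, k3] as OpenCV has them; the pictures are not rectified), "R" (3x3) and "t" (3): a world point X has camera coordinates R X + t; the wrist camera has in their place "mount" (4x4, takes a point from camera to tool coordinates, whose origin is the TCP and whose axes are the tool frame's). Camera axes: x right, y down, z forward; pixel columns grow to the right and rows downward; lengths in mm; the calibration is good to about 2 mm. A picture is of the moment at which its call begins: read the wrist's pose just before it.
- manip.sign_off(): hands the job in, once; it reports no verdict.
The state is a dict: "clock": time; "joints": joint angles; "qd": joint speeds; "effort": joint torques, N m; "eef_pos": TCP position; "eef_rot": TCP orientation; "wrist_force": force on the tool from outside, world axes, zero at the start; "moment": the same for the moment, N m; "finger_gap": finger opening in mm.
Only numpy, scipy, OpenCV 4.12 (cv2) and the standard library are available. Lean on these libraries where they do the work, as an engineer would, in place of code of your own. Each camera call takes 0.05 s, during which the arm holds its last target.

### The job

Shut the fittings case so that no shavings get in: with a fingertip, push its sliding wooden panel fully home against the end wall. Then set a fingertip in the slot of the red quarter-turn fastener and turn it clockwise as far as it goes, so that its brass tongue stands behind the panel and locks it. Touch and push only: grasp and lift nothing, leave the other things on the bench where they are, and finish clear of everything.

Things in the scene. Friction and masses are not known exactly. Their poses are not given: they have to be found in the camera images.
- case: low plywood box 344 x 200 x 76 mm, fixed. Origin: centre of underside, on the bench. +x (along its length) is the way the panel shuts, within about 30 degrees of world +y; z up. Side lips 75.5 mm high reach in to y = +-86 mm and hold the panel down. End wall at x = 162 to 172 mm, 75 mm high. Deck and ledges under the panel 62 mm high. Fastener axis at x = -115 mm, y = 0
- panel: brown wooden sliding panel, loose in its guides, 190 (x) x 181 (y) x 8 mm, 0.25 kg, top 70 mm above the bench, slides with a few newtons. Origin: centre of underside; axes parallel to the case's. Starts 22 to 36 mm short of home. Home: origin at x = 67 mm, y = 0 of the case, leading edge against the end wall, trailing edge at x = -28 mm
- push_bar (a point): centre of the top of the dark bar across the panel: 12 mm thick (panel x), 110 mm long (panel y), 13.5 mm above the panel, top 83.5 mm above the bench; 30 mm ahead (+x) of the panel's origin. A fingertip behind it (-x side) pushes the panel shut
- slot (a point): centre of the slot's floor, on the turning axis, 80 mm above the bench; turns with the fastener: y along the slot towards the tongue, z up. Round grip 96 mm across; slot 36 mm wide, 10 mm deep, right across it, open above and at both ends, between two red cheeks with tops 90 mm above the bench. White line on the black floor points to the tongue. Turn with a fingertip about 30 mm from the centre
- tongue_tip (a point): point at the end of the brass tongue, 84 mm from the turning axis and 66 mm above the bench; tongue 18 mm wide with a rounded end, in line with the slot, below the grip and level with the panel
- fastener (a joint): fastener angle, rad, grows clockwise from above. 0 = unlocked, tongue along the case's +y; 1.571 = locked, at its stop, tongue along the case's +x, tip 3 mm behind the shut panel's trailing edge. Starts at 0 to 0.15. Friction 0.1 N m (3 to 4 N at 30 mm); stays where left. If the panel is not home, the tongue runs into it
- sanding_block: sanding block, 46 x 90 x 27 mm, loose on the bench to the left; not to be moved. Origin: centre of underside
- finger_plane: small brass plane, 29 x 60 x 31 mm, loose on the bench to the right; not to be moved. Origin: centre of underside
- spool_clamp: spool clamp standing upright, 35 x 35 x 68 mm, loose behind the case; not to be moved. Origin: centre of underside
- rosin_cake: orange rosin cake in a green holder, 45 x 45 x 16 mm, loose behind the case; not to be moved. Origin: centre of underside

How it is judged (in metres and radians):
On the way, in this order (a step that is already met when the one before it is completed fails the run):
1. the panel is pushed home (within 3.5 mm of the end wall) while the fastener is still unlocked (below 0.5 rad) (x of panel in the frame of case above 0.0635 m and value of joint fastener below 0.5 rad), for 0.2 s.
2. the fastener is turned past 1.40 rad with the panel still home (x of panel in the frame of case above 0.0635 m and value of joint fastener above 1.4 rad), for 0.2 s.
At the end, for the whole second after the job is handed in: the panel lies flat in its guides within 3.5 mm of the end wall, the fastener stands past 1.40 rad (80 degrees or more of its 90 degree turn), and both are at rest (all of step 2 and z of panel in the frame of case below 0.066 m and linear speed of panel below 0.01 m/s and velocity of joint fastener below 0.05 rad/s); the robot touches nothing.
It fails at once if the panel is lifted out of its guides (more than 8 mm) (z of panel in the frame of case above 0.07 m).
It fails at once if another thing on the bench is moved or lifted by more than 20 mm (distance of any of sanding_block, finger_plane, spool_clamp, rosin_cake from where it was at the start of the episode above 0.02 m).
It also fails if it takes over 43 s, if anything falls off the work surface, if the arm or the gripper's body presses on something with over 40 N, if the wrist force passes 120 N, or if a joint passes its speed limit or range.

## Working session

There is one attempt and no reset: what is moved stays moved. The work goes in short steps, Python scripts to look and compute and a shell command to move; the robot and the scene stay as the last step left them, time stands still between calls to the robot, and variables do not carry over. Pictures are saved under pics/ and viewed, and the job is handed in when it is done.

```bash
mkdir -p pics; ls
python3 - <<'E'
from cell import monitor, optics
import cv2,pickle
s=monitor.read_state();print(s)
for n in ("top","side","wrist"):
    c=optics.camera(n);pickle.dump(c,open(f"pics/{n}0.pkl","wb"))
    cv2.imwrite(f"pics/{n}0.png",c["frame"][:,:,::-1])
    print(n,c["fx"],c["fy"],c["cx"],c["cy"],c["distortion"],c.get("R"),c.get("t"),c.get("mount"))
E
```

```text
pics
{'clock': 0.0, 'joints': array([-1.19060537e+00,  3.00465369e-01,  1.52160171e+00,  1.53401902e-05,
        1.32068320e+00, -6.66176233e-02]), 'qd': array([ 7.70317864e-04,  2.90330121e-04,  1.71705050e-03,  4.97793405e-04,
       -5.51754191e-05,  2.50395217e-03]), 'effort': array([ 6.79609893e-04, -5.31806552e+01, -3.52736378e+01,  7.09151826e-02,
        2.43266195e-02, -1.25912952e-04]), 'eef_pos': array([ 237.54225725, -495.7621453 ,  204.88074622]), 'eef_rot': array([-1.57195039e+00,  9.18861458e-05, -2.69478793e+00]), 'wrist_force': array([-0.14629405,  0.49846064,  0.45216812]), 'moment': array([-0.04317285,  0.01144788, -0.02187783]), 'finger_gap': 93.9857758454434}
top 364.1038013011571 364.1038013011571 260.3615416913657 199.78904379851534 [-0.05938246  0.          0.          0.          0.        ] [[ 3.75252453e-03 -9.99803100e-01 -1.94853877e-02]
 [-9.86677190e-01 -5.32569273e-04 -1.62689395e-01]
 [ 1.62646984e-01  1.98362836e-02 -9.86484911e-01]] [  30.43236041  620.35789373 1141.1017902 ] None
side 360.7406029798635 360.7406029798635 254.32398647250352 187.93720890135043 [-0.0862577  0.         0.         0.         0.       ] [[ 0.99875557 -0.04601564  0.01923209]
 [-0.00678316 -0.50737149 -0.86170074]
 [ 0.04940952  0.86049796 -0.50705223]] [-625.56108147   69.37237003 1040.77959223] None
wrist 339.5475474796603 339.5475474796603 254.35120657929042 192.3776321695497 [-0.07221664  0.          0.          0.          0.        ] None None [[ 2.60409519e-04  9.71909373e-01  2.35355269e-01 -6.78027669e+01]
 [-4.11126484e-04 -2.35355153e-01  9.71909349e-01 -1.79725387e+02]
 [ 9.99999882e-01 -3.49855231e-04  3.38288961e-04 -2.57651846e-01]
 [ 0.00000000e+00  0.00000000e+00  0.00000000e+00  1.00000000e+00]]
```

View pics/top0.png

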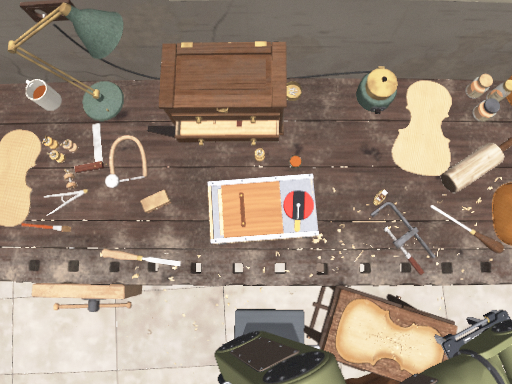

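View pics/side0.png

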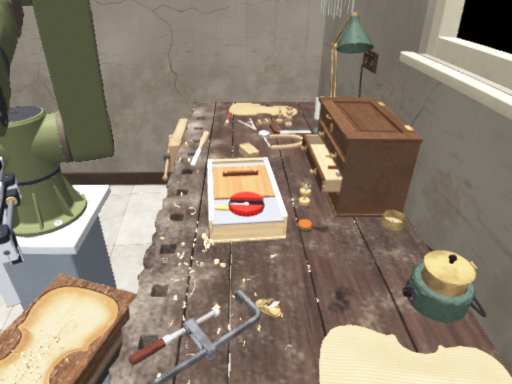

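View pics/wrist0.png

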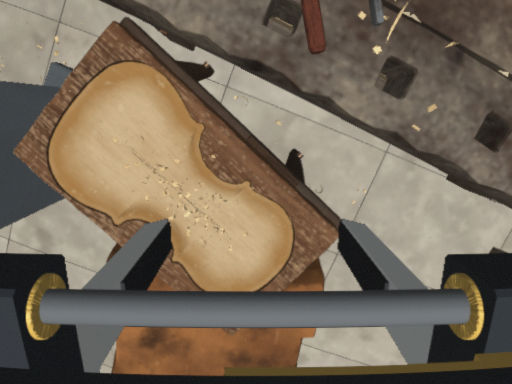

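```bash
cat > h.py <<'E'
import numpy as np,cv2,pickle
def world(c,uv,z=None):
    """uv Nx2 -> world, via plane z or depth"""
    uv=np.asarray(uv,float).reshape(-1,2)
    K=np.array([[c["fx"],0,c["cx"]],[0,c["fy"],c["cy"]],[0,0,1]])
    n=cv2.undistortPoints(uv.reshape(-1,1,2),K,np.array(c["distortion"])).reshape(-1,2)
    d=np.c_[n,np.ones(len(n))]; R=np.array(c["R"]);t=np.array(c["t"])
    if z is None:
        D=c["range_z"][uv[:,1].astype(int),uv[:,0].astype(int)]
        return (d*D[:,None]-t)@R
    o=-R.T@t; dw=d@R
    return o+dw*((z-o[2])/dw[:,2])[:,None]
def proj(c,X):
    K=np.array([[c["fx"],0,c["cx"]],[0,c["fy"],c["cy"]],[0,0,1]])
    return cv2.projectPoints(np.asarray(X,float).reshape(-1,1,3),cv2.Rodrigues(np.array(c["R"]))[0],np.array(c["t"]),K,np.array(c["distortion"]))[0].reshape(-1,2)
E
python3 - <<'E'
from h import *
c=pickle.load(open("pics/top0.pkl","rb"))
f=c["frame"][160:260,190:340,::-1]
cv2.imwrite("pics/topz.png",cv2.resize(f,None,fx=5,fy=5,interpolation=cv2.INTER_CUBIC))
c=pickle.load(open("pics/side0.pkl","rb"))
f=c["frame"][135:255,190:340,::-1]
cv2.imwrite("pics/sidez.png",cv2.resize(f,None,fx=5,fy=5,interpolation=cv2.INTER_CUBIC))
E
```

```text
(no output)
```

View pics/topz.png

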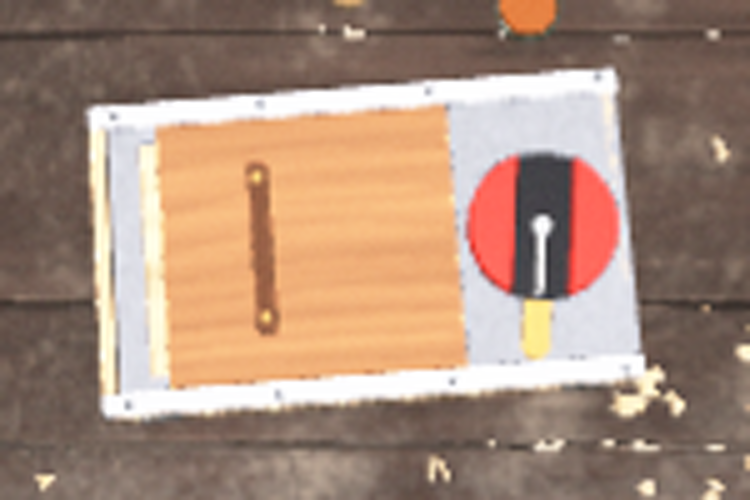

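View pics/sidez.png

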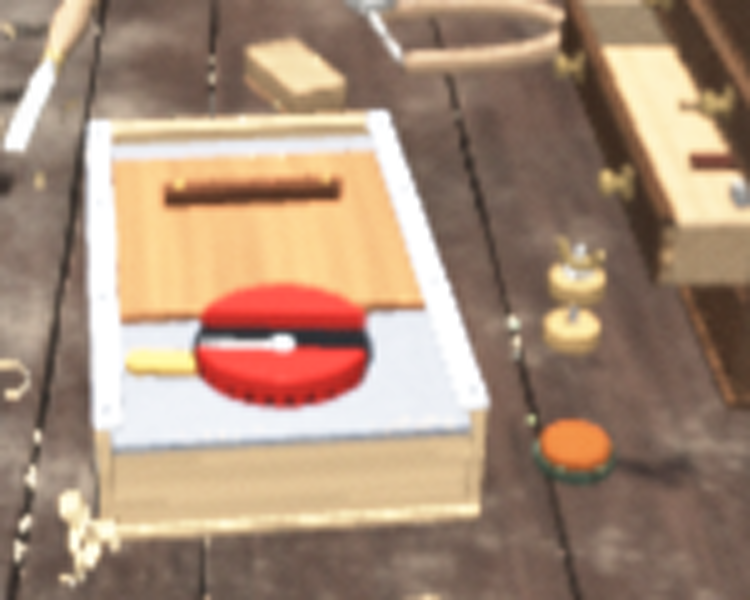

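```bash
cat > fit.py <<'E'
from h import *
from scipy.optimize import least_squares
T=pickle.load(open("pics/top0.pkl","rb"));S=pickle.load(open("pics/side0.pkl","rb"))
tz=lambda p:(np.array(p,float)+.5)/5-.5+[190,160]
sz=lambda p:(np.array(p,float)+.5)/5-.5+[190,135]
# case top corners order: (+x,-y)(far robot..), case y=-world x => image up = -y
C=np.array([[172,-100,75.5],[-172,-100,75.5],[-172,100,75.5],[172,100,75.5]])
tu=tz([[88,106],[615,68],[645,372],[105,418]])
su=sz([[385,112],[490,402],[95,420],[88,122]])
print("top",world(T,tu,75.5).round(1)[:,:2].tolist());print("side",world(S,su,75.5).round(1)[:,:2].tolist())
def X(p,P):
    c,s=np.cos(p[2]),np.sin(p[2]);return np.c_[p[0]+c*P[:,0]-s*P[:,1],p[1]+s*P[:,0]+c*P[:,1],P[:,2]]
for nm,sel in (("top",(1,0)),("side",(0,1)),("both",(1,1))):
    f=lambda p:np.r_[((proj(T,X(p,C))-tu)*sel[0]).ravel(),((proj(S,X(p,C))-su)*sel[1]).ravel()]
    r=least_squares(f,[600,0,1.5]);print(nm,r.x,r.fun.round(1))
q=r.x
inv=lambda W:np.c_[(W[:,:2]-q[:2])@np.array([[np.cos(q[2]),-np.sin(q[2])],[np.sin(q[2]),np.cos(q[2])]]),W[:,2]]
print("bar top ends T",inv(world(T,tz([[257,163],[267,333]]),83.5)).round(1).tolist())
print("bar ends S (front bottom/top)",inv(world(S,sz([[165,183],[340,180]]),83.5)).round(1).tolist())
print("line T",inv(world(T,tz([[541,223],[541,293]]),80)).round(1).tolist(),"tongue tip",inv(world(T,tz([[537,358]]),66)).round(1))
print("line S",inv(world(S,sz([[283,342],[200,343]]),80)).round(1).tolist())
print("panel trailing T",inv(world(T,tz([[447,105],[468,367]]),70)).round(1).tolist())
ax=np.array([[-115,0,80],[-28,0,70],[97,0,83.5]]);print("axis world",X(q,ax).round(1).tolist())
# depth check
uv=np.array([[u,v] for u in range(200,330) for v in range(165,250)]);W=world(T,uv);I=inv(W)
m=(abs(I[:,2]-90)<4)&(abs(I[:,0]+115)<60);print("cheek depth pts",m.sum(),I[m].mean(0).round(1))
m=(abs(I[:,2]-83.5)<4)&(abs(I[:,0]-60)<60);print("bar depth",m.sum(),I[m].mean(0).round(1))
m=(abs(I[:,0]-20)<60)&(abs(I[:,1])<70)&(I[:,2]<76);print("panel z",np.median(I[m,2]))
E
python3 fit.py
```

```text
top [[678.7, 204.2], [703.7, -137.7], [507.0, -152.9], [477.2, 188.0]]
side [[675.6, 204.5], [703.6, -137.0], [503.7, -149.2], [477.7, 190.7]]
top [591.67484732  25.41322283   1.65073896] [-0.2  0.3  0.1 -0.4  0.4  0.4 -0.3 -0.3  0.  -0.   0.   0.   0.   0.
  0.   0. ]
side [590.31753428  27.88303039   1.64808037] [-0.   0.  -0.   0.  -0.   0.  -0.  -0.   0.3 -0.3 -0.2 -0.3  0.   0.5
 -0.1 -0.1]
both [590.87577725  26.08618979   1.6490325 ] [-0.4  0.5 -0.1 -0.1  0.1  0.8 -0.5 -0.2  0.4 -0.1  0.2  0.1  0.3  0.9
 -0.   0.1]
bar top ends T [[63.1, -53.7, 83.5], [64.0, 55.5, 83.5]]
bar ends S (front bottom/top) [[66.9, 54.0, 83.5], [61.4, -53.1, 83.5]]
line T [[-114.6, -1.5, 80.0], [-110.6, 43.1, 80.0]] tongue tip [[-105.5   82.9   66. ]]
line S [[-112.2, 0.4, 80.0], [-109.1, 44.2, 80.0]]
panel trailing T [[-61.8, -84.9, 70.0], [-61.1, 85.5, 70.0]]
axis world [[599.9, -88.6, 80.0], [593.1, -1.8, 70.0], [583.3, 122.8, 83.5]]
cheek depth pts 348 [-115.8    0.9   89.6]
bar depth 126 [63.4  4.1 82.7]
panel z 69.68165533753863
```

```bash
python3 -m creep '[{"tx":-0.93,"tz":-0.58,"turn":-0.383,"fingers":0},{"tx":-0.93,"tz":-0.58,"turn":-0.383,"fingers":0},{"tx":-0.93,"tz":-0.58,"turn":-0.383,"fingers":0},{"tx":-0.93,"tz":-0.58,"turn":-0.383,"fingers":0},{"tx":-0.93,"tz":-0.58,"turn":-0.383,"fingers":0},{"tx":-0.93,"tz":-0.58,"turn":-0.383,"fingers":0},{"tx":-0.93,"tz":-0.58,"turn":-0.383,"fingers":0},{"tx":-0.93,"tz":-0.58,"turn":-0.383,"fingers":0},{"tx":-0.93,"tz":-0.58,"turn":-0.383,"fingers":0},{"tx":-0.93,"tz":-0.58,"turn":-0.383,"fingers":0},{"tx":-0.93,"tz":-0.58,"turn":-0.383,"fingers":0}]'
cat > go.py <<'E'
import sys,numpy as np
from cell import monitor
from scipy.spatial.transform import Rotation as Ro
Q=[590.9,26.1,1.649]
s=monitor.read_state();p=np.array(s["eef_pos"]);R=Ro.from_euler("xyz",s["eef_rot"]).as_matrix()
c,sn=np.cos(Q[2]),np.sin(Q[2]);M=np.array([[c,-sn],[sn,c]])
print("t",s["clock"],"case xy",((p[:2]-Q[:2])@M).round(1),"z",p[2].round(1),"rot",np.round(s["eef_rot"],3),"F",np.round(s["wrist_force"],1),"gap",round(s["finger_gap"],1))
a=sys.argv[1:]
i=0
while i+2<len(a):
    x,y,z=map(float,a[i:i+3]);i+=3
    W=np.r_[np.array(Q[:2])+M@[x,y],z]
    print("to",x,y,z,"->",((W-p)@R/200).round(4))
print("turn to align",(((s["eef_rot"][2]-(Q[2]-np.pi))+np.pi)%(2*np.pi)-np.pi)/np.pi)
E
python3 go.py 35 0 205
```

```text
t 0.15 case xy [-492.7  393. ] z 205.0 rot [-1.572  0.    -2.695] F [ 0.7  1.5 -0.6] gap 93.6
to 35.0 0.0 205.0 -> [-2.7839e+00  1.8000e-03 -1.7536e+00]
turn to align -0.3826910178022434$[0]: bad value
```

```bash
python3 -m creep '[{"tx":-0.93,"ty":0,"tz":-0.58,"turn":-0.383,"fingers":0},{"tx":-0.93,"ty":0,"tz":-0.58,"turn":-0.383,"fingers":0},{"tx":-0.93,"ty":0,"tz":-0.58,"turn":-0.383,"fingers":0},{"tx":-0.93,"ty":0,"tz":-0.58,"turn":-0.383,"fingers":0},{"tx":-0.93,"ty":0,"tz":-0.58,"turn":-0.383,"fingers":0},{"tx":-0.93,"ty":0,"tz":-0.58,"turn":-0.383,"fingers":0},{"tx":-0.93,"ty":0,"tz":-0.58,"turn":-0.383,"fingers":0},{"tx":-0.93,"ty":0,"tz":-0.58,"turn":-0.383,"fingers":0},{"tx":-0.93,"ty":0,"tz":-0.58,"turn":-0.383,"fingers":0},{"tx":-0.93,"ty":0,"tz":-0.58,"turn":-0.383,"fingers":0},{"tx":-0.93,"ty":0,"tz":-0.58,"turn":-0.383,"fingers":0}]'
python3 go.py 35 0 205
```

```text
clock: 1.25
eef_pos: [355.1, -310.9, 205.1]
eef_rot: [-1.571, 0.001, -1.495]
wrist_force: [-1.2, -1.0, -0.4]
finger_gap: 9.2
t 1.25 case xy [-317.5  261.4] z 205.1 rot [-1.571e+00  1.000e-03 -1.495e+00] F [-1.2 -1.  -0.4] gap 9.2
to 35.0 0.0 205.0 -> [-1.7661e+00  1.6000e-03  1.3022e+00]
turn to align -0.000829348408479446
```

```bash
python3 -m creep '[{"tx":-0.9,"ty":0,"tz":0.66,"turn":0,"fingers":0},{"tx":-0.9,"ty":0,"tz":0.66,"turn":0,"fingers":0},{"tx":-0.9,"ty":0,"tz":0.66,"turn":0,"fingers":0},{"tx":-0.9,"ty":0,"tz":0.66,"turn":0,"fingers":0},{"tx":-0.9,"ty":0,"tz":0.66,"turn":0,"fingers":0},{"tx":-0.9,"ty":0,"tz":0.66,"turn":0,"fingers":0},{"tx":-0.9,"ty":0,"tz":0.66,"turn":0,"fingers":0}]'
python3 go.py 35 0 205
```

```text
clock: 1.95
eef_pos: [473.0, -121.6, 205.1]
eef_rot: [-1.572, 0.001, -1.496]
wrist_force: [-1.3, -0.5, 0.4]
finger_gap: 0.9
t 1.95 case xy [-138.   129.1] z 205.1 rot [-1.572e+00  1.000e-03 -1.496e+00] F [-1.3 -0.5  0.4] gap 0.9
to 35.0 0.0 205.0 -> [-8.671e-01  6.000e-04  6.425e-01]
turn to align -0.0010540372603592449
```

Next: above the spot behind the bar, then down to z ≈ 100 and look.

```bash
python3 -m creep '[{"tx":-0.867,"ty":0,"tz":0.643,"turn":-0.001,"fingers":0},{"tx":-0.867,"ty":0,"tz":0.643,"turn":-0.001,"fingers":0},{"tx":-0.867,"ty":0,"tz":0.643,"turn":-0.001,"fingers":0},{"tx":-0.867,"ty":0,"tz":0.643,"turn":-0.001,"fingers":0},{"tx":-0.867,"ty":0,"tz":0.643,"turn":-0.001,"fingers":0},{"tx":-0.867,"ty":0.3,"tz":0.643,"turn":-0.001,"fingers":0},{"tx":-0.867,"ty":0.52,"tz":0.643,"turn":-0.001,"fingers":0},{"tx":-0.867,"ty":0.52,"tz":0.643,"turn":-0.001,"fingers":0},{"tx":-0.867,"ty":0.52,"tz":0.643,"turn":-0.001,"fingers":0},{"tx":-0.867,"ty":0.52,"tz":0.643,"turn":-0.001,"fingers":0}]'
python3 go.py 35 0 75
python3 - <<'E'
from h import *
from cell import optics
for n in ("top","side"):
    c=optics.camera(n);o=(190,160) if n=="top" else (190,100)
    cv2.imwrite(f"pics/{n}1.png",cv2.resize(c["frame"][o[1]:o[1]+120,o[0]:o[0]+150,::-1],None,fx=4,fy=4,interpolation=cv2.INTER_CUBIC))
c=optics.camera("wrist");cv2.imwrite("pics/wrist1.png",c["frame"][:,:,::-1])
E
```

```text
clock: 2.95
eef_pos: [589.5, 60.3, 104.0]
eef_rot: [-1.568, 0.001, -1.494]
wrist_force: [0.4, 0.1, 0.1]
finger_gap: 0.5
t 2.95 case xy [34.2 -1.2] z 104.0 rot [-1.568e+00  1.000e-03 -1.494e+00] F [0.4 0.1 0.1] gap 0.5
to 35.0 0.0 75.0 -> [-0.004   0.1451 -0.0066]
turn to align -0.0004784142877483253
```

View pics/side1.png

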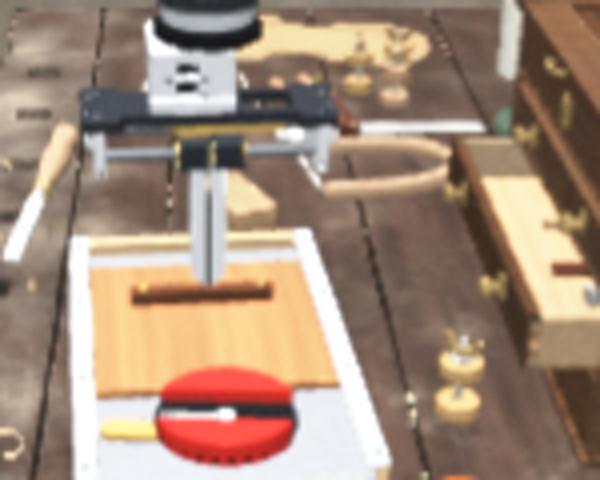

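View pics/wrist1.png

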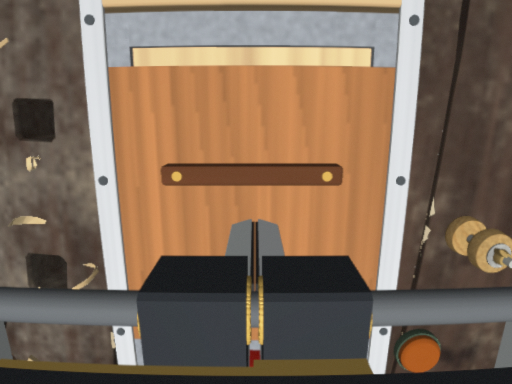

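The side view (tip at 208,280; bar at 200,292) and the wrist view (tips at 255,222; bar at 252,175) both put the fingertips centred, behind the bar and above the panel. I'll go down and start the push.

```bash
python3 -m creep '[{"tx":0,"ty":0.07,"tz":-0.006,"turn":0,"fingers":0},{"tx":0,"ty":0.142,"tz":-0.006,"turn":0,"fingers":0},{"tx":0,"ty":0.145,"tz":-0.006,"turn":0,"fingers":0},{"tx":0,"ty":0.145,"tz":-0.006,"turn":0,"fingers":0}]'
python3 go.py 50 0 75 83 0 75
```

```text
clock: 3.5
eef_pos: [587.7, 60.8, 73.6]
eef_rot: [-1.57, 0.001, -1.493]
wrist_force: [-0.0, -0.4, 0.5]
finger_gap: 0.7
t 3.5 case xy [34.8  0.5] z 73.6 rot [-1.570e+00  1.000e-03 -1.493e+00] F [-0.  -0.4  0.5] gap 0.7
to 50.0 0.0 75.0 -> [-0.0759 -0.0067  0.0026]
to 83.0 0.0 75.0 -> [-0.2409 -0.0066  0.0025]
turn to align -0.00018693998785011197
```

```bash
python3 -m creep '[{"tx":-0.02,"ty":-0.006,"tz":0.002,"turn":0,"fingers":0},{"tx":-0.04,"ty":-0.006,"tz":0.002,"turn":0,"fingers":0},{"tx":-0.06,"ty":-0.006,"tz":0.002,"turn":0,"fingers":0},{"tx":-0.075,"ty":-0.006,"tz":0.002,"turn":0,"fingers":0},{"tx":-0.09,"ty":-0.006,"tz":0.002,"turn":0,"fingers":0},{"tx":-0.105,"ty":-0.006,"tz":0.002,"turn":0,"fingers":0},{"tx":-0.12,"ty":-0.006,"tz":0.002,"turn":0,"fingers":0},{"tx":-0.135,"ty":-0.006,"tz":0.002,"turn":0,"fingers":0},{"tx":-0.15,"ty":-0.006,"tz":0.002,"turn":0,"fingers":0},{"tx":-0.165,"ty":-0.006,"tz":0.002,"turn":0,"fingers":0},{"tx":-0.18,"ty":-0.006,"tz":0.002,"turn":0,"fingers":0},{"tx":-0.195,"ty":-0.006,"tz":0.002,"turn":0,"fingers":0},{"tx":-0.21,"ty":-0.006,"tz":0.002,"turn":0,"fingers":0}]'
python3 go.py 83 0 75
```

```text
clock: 4.8
eef_pos: [584.8, 102.9, 74.9]
eef_rot: [-1.57, 0.001, -1.493]
wrist_force: [-0.3, -5.3, 4.8]
finger_gap: 0.6
t 4.8 case xy [77.   0.1] z 74.9 rot [-1.570e+00  1.000e-03 -1.493e+00] F [-0.3 -5.3  4.8] gap 0.6
to 83.0 0.0 75.0 -> [-0.0299 -0.0006  0.0005]
turn to align -0.00019863004159848753
```

```bash
python3 -m creep '[{"tx":-0.01,"ty":0,"tz":0,"turn":0,"fingers":0},{"tx":-0.02,"ty":0,"tz":0,"turn":0,"fingers":0},{"tx":-0.025,"ty":0,"tz":0,"turn":0,"fingers":0},{"tx":-0.03,"ty":0,"tz":0,"turn":0,"fingers":0},{"tx":-0.03,"ty":0,"tz":0,"turn":0,"fingers":0}]'
python3 go.py 83 0 75
```

```text
clock: 5.3
eef_pos: [584.3, 107.7, 74.9]
eef_rot: [-1.57, -0.001, -1.493]
wrist_force: [-0.5, -12.9, 5.3]
finger_gap: 0.4
t 5.3 case xy [81.8  0.2] z 74.9 rot [-1.570e+00 -1.000e-03 -1.493e+00] F [ -0.5 -12.9   5.3] gap 0.4
to 83.0 0.0 75.0 -> [-0.0058 -0.0005  0.0011]
turn to align -0.0002818740520522137
```

Force is rising, so it may have reached the wall. Pushing a little further to find out.

```bash
python3 -m creep '[{"tx":-0.01,"ty":0,"tz":0,"turn":0,"fingers":0},{"tx":-0.015,"ty":0,"tz":0,"turn":0,"fingers":0},{"tx":-0.015,"ty":0,"tz":0,"turn":0,"fingers":0},{"tx":-0.015,"ty":0,"tz":0,"turn":0,"fingers":0}]'
python3 go.py 83 0 75
python3 - <<'E'
from cell import optics
import cv2
c=optics.camera("wrist");cv2.imwrite("pics/wrist2.png",c["frame"][:,:,::-1])
E
```

```text
clock: 5.7
eef_pos: [584.3, 107.8, 74.9]
eef_rot: [-1.571, -0.005, -1.494]
wrist_force: [0.2, -24.1, 5.7]
finger_gap: 0.5
t 5.7 case xy [82.   0.2] z 74.9 rot [-1.571 -0.005 -1.494] F [  0.2 -24.1   5.7] gap 0.5
to 83.0 0.0 75.0 -> [-0.0049 -0.0004  0.0012]
turn to align -0.0005022806506147117
```

View pics/wrist2.png

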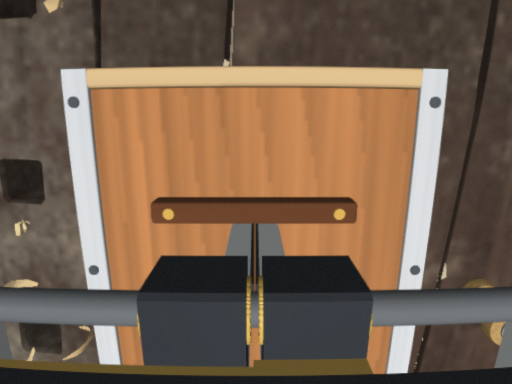

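Panel is at a hard stop (24 N, no further travel) and the wrist view shows its leading edge (row 87) flush with the end wall. I'll back off the bar, lift, and go over the fastener.

```bash
python3 -m creep '[{"tx":0.04,"ty":0,"tz":0,"turn":0,"fingers":0},{"tx":0.06,"ty":0,"tz":0,"turn":0,"fingers":0},{"tx":0.06,"ty":0,"tz":0,"turn":0,"fingers":0},{"tx":0.06,"ty":-0.2,"tz":0,"turn":0,"fingers":0},{"tx":0.06,"ty":-0.28,"tz":0,"turn":0,"fingers":0},{"tx":0.3,"ty":-0.28,"tz":0,"turn":0,"fingers":0},{"tx":0.5,"ty":-0.28,"tz":-0.1,"turn":0,"fingers":0},{"tx":0.7,"ty":-0.28,"tz":-0.15,"turn":0,"fingers":0},{"tx":0.97,"ty":-0.28,"tz":-0.15,"turn":0,"fingers":0},{"tx":0.97,"ty":-0.28,"tz":-0.15,"turn":0,"fingers":0},{"tx":0.97,"ty":-0.28,"tz":-0.15,"turn":0,"fingers":0}]'
python3 go.py -112 30 84
python3 - <<'E'
from cell import optics
import cv2
c=optics.camera("wrist");cv2.imwrite("pics/wrist3.png",c["frame"][:,:,::-1])
c=optics.camera("side");cv2.imwrite("pics/side3.png",cv2.resize(c["frame"][100:250,180:340,::-1],None,fx=4,fy=4,interpolation=cv2.INTER_CUBIC))
E
```

```text
clock: 6.85
eef_pos: [569.1, -88.0, 131.7]
eef_rot: [-1.571, -0.005, -1.496]
wrist_force: [0.0, -0.1, -0.7]
finger_gap: 0.6
t 6.85 case xy [-112.    30.6] z 131.7 rot [-1.571 -0.005 -1.496] F [ 0.  -0.1 -0.7] gap 0.6
to -112.0 30.0 84.0 -> [-0.0014  0.2386  0.0032]
turn to align -0.001063549463038566
```

View pics/wrist3.png

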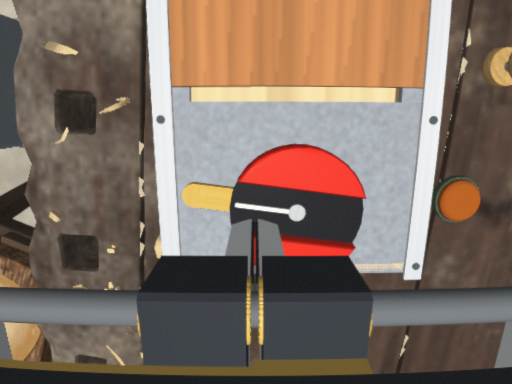

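View pics/side3.png

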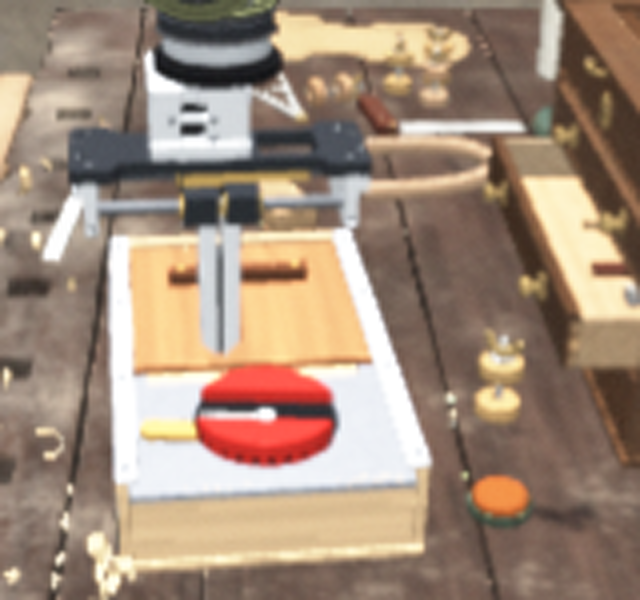

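The wrist view shows the fingertips (255,222) over the slot's tongue end (white line 236,206 to 297,213). The panel's trailing edge (row 87) is still forward. Descending into the slot.

```bash
python3 -m creep '[{"tx":0,"ty":0.1,"tz":0.003,"turn":0,"fingers":0},{"tx":0,"ty":0.19,"tz":0.003,"turn":0,"fingers":0},{"tx":0,"ty":0.225,"tz":0.003,"turn":0,"fingers":0},{"tx":0,"ty":0.24,"tz":0.003,"turn":0,"fingers":0},{"tx":0,"ty":0.24,"tz":0.003,"turn":0,"fingers":0}]'
python3 go.py
python3 - <<'E'
import numpy as np
from cell import optics
import cv2
# path rel to start (-112,30): units
for a in np.arange(0.1,1.72,0.1):
    d=18-(8*np.cos(a)+12.5*np.sin(a))+1.5
    x=-115+30*np.sin(a)+d*np.cos(a);y=30*np.cos(a)-d*np.sin(a)
    print(round(a,1),round(x,1),round(y,1),"tx %.3f tz %.3f"%(-(x+112)/200,-(y-30)/200))
c=optics.camera("wrist");cv2.imwrite("pics/wrist4.png",c["frame"][:,:,::-1])
E
```

```text
clock: 7.45
eef_pos: [570.0, -85.9, 84.0]
eef_rot: [-1.571, -0.005, -1.493]
wrist_force: [0.2, 0.2, -0.1]
finger_gap: 0.7
t 7.45 case xy [-110.    29.6] z 84.0 rot [-1.571 -0.005 -1.493] F [ 0.2  0.2 -0.1] gap 0.7
turn to align -2.697453643613883e-07
0.1 -101.8 28.8 tx -0.051 tz 0.006
0.2 -100.0 27.6 tx -0.060 tz 0.012
0.3 -98.3 26.2 tx -0.068 tz 0.019
0.4 -96.6 24.8 tx -0.077 tz 0.026
0.5 -94.9 23.2 tx -0.085 tz 0.034
0.6 -93.2 21.5 tx -0.094 tz 0.043
0.7 -91.6 19.5 tx -0.102 tz 0.052
0.8 -90.0 17.3 tx -0.110 tz 0.063
0.9 -88.6 14.9 tx -0.117 tz 0.075
1.0 -87.2 12.3 tx -0.124 tz 0.089
1.1 -86.1 9.4 tx -0.129 tz 0.103
1.2 -85.2 6.3 tx -0.134 tz 0.119
1.3 -84.7 2.9 tx -0.137 tz 0.135
1.4 -84.4 -0.6 tx -0.138 tz 0.153
1.5 -84.6 -4.3 tx -0.137 tz 0.172
1.6 -85.2 -8.1 tx -0.134 tz 0.191
1.7 -86.3 -11.9 tx -0.129 tz 0.210
```

View pics/wrist4.png

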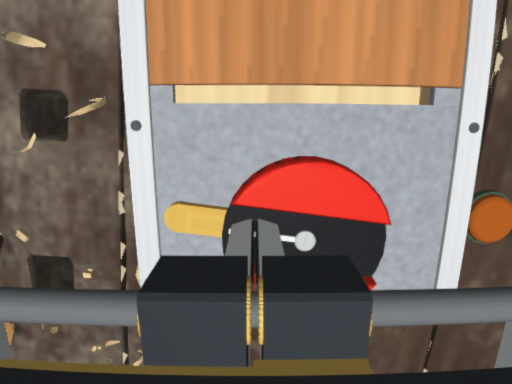

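Fingertips are in the slot without contact force. Turning the first half now.

```bash
python3 -m creep '[{"tx":-0.02,"ty":0,"tz":0.002,"turn":0,"fingers":0},{"tx":-0.04,"ty":0,"tz":0.005,"turn":0,"fingers":0},{"tx":-0.05,"ty":0,"tz":0.01,"turn":0,"fingers":0},{"tx":-0.058,"ty":0,"tz":0.017,"turn":0,"fingers":0},{"tx":-0.067,"ty":0,"tz":0.024,"turn":0,"fingers":0},{"tx":-0.075,"ty":0,"tz":0.032,"turn":0,"fingers":0},{"tx":-0.084,"ty":0,"tz":0.041,"turn":0,"fingers":0},{"tx":-0.092,"ty":0,"tz":0.05,"turn":0,"fingers":0},{"tx":-0.1,"ty":0,"tz":0.061,"turn":0,"fingers":0},{"tx":-0.107,"ty":0,"tz":0.073,"turn":0,"fingers":0},{"tx":-0.107,"ty":0,"tz":0.073,"turn":0,"fingers":0}]'
python3 go.py -84.5 -4 84
python3 - <<'E'
from cell import optics
import cv2
c=optics.camera("wrist");cv2.imwrite("pics/wrist5.png",c["frame"][:,:,::-1])
E
```

```text
clock: 8.6
eef_pos: [583.9, -64.7, 85.5]
eef_rot: [-1.568, -0.007, -1.493]
wrist_force: [-0.7, -9.3, 5.4]
finger_gap: 0.8
t 8.6 case xy [-90.  14.] z 85.5 rot [-1.568 -0.007 -1.493] F [-0.7 -9.3  5.4] gap 0.8
to -84.5 -4.0 84.0 -> [-0.0277  0.0075  0.0902]
turn to align -0.00018171183187409956
```

View pics/wrist5.png

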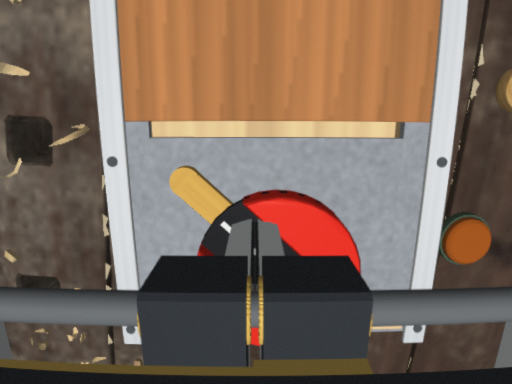

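The wrist view shows the tongue (tip 183,180) at about 45° and the panel edge unmoved. Continuing along the arc.

```bash
python3 -m creep '[{"tx":-0.014,"ty":0.007,"tz":0.009,"turn":0,"fingers":0},{"tx":-0.02,"ty":0.007,"tz":0.023,"turn":0,"fingers":0},{"tx":-0.024,"ty":0.007,"tz":0.039,"turn":0,"fingers":0},{"tx":-0.027,"ty":0.007,"tz":0.056,"turn":0,"fingers":0},{"tx":-0.028,"ty":0.007,"tz":0.073,"turn":0,"fingers":0},{"tx":-0.027,"ty":0.007,"tz":0.091,"turn":0,"fingers":0},{"tx":-0.025,"ty":0.007,"tz":0.1,"turn":0,"fingers":0},{"tx":-0.025,"ty":0.007,"tz":0.1,"turn":0,"fingers":0}]'
python3 go.py -85 -8 84
python3 - <<'E'
from cell import optics
import cv2
c=optics.camera("wrist");cv2.imwrite("pics/wrist6.png",c["frame"][:,:,::-1])
E
```

```text
clock: 9.45
eef_pos: [603.9, -59.2, 85.5]
eef_rot: [-1.566, -0.009, -1.494]
wrist_force: [-4.4, -6.5, 8.9]
finger_gap: 0.3
t 9.45 case xy [-86.   -6.3] z 85.5 rot [-1.566 -0.009 -1.494] F [-4.4 -6.5  8.9] gap 0.3
to -85.0 -8.0 84.0 -> [-0.0052  0.0076  0.0082]
turn to align -0.0002900422239905164
```

View pics/wrist6.png

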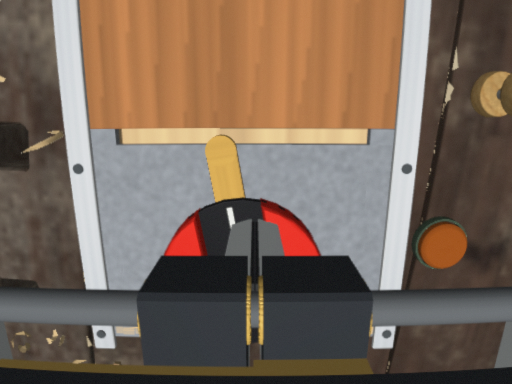

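Tongue is now at roughly 80°, so I'm pushing sideways in small steps towards the stop.

```bash
python3 -m creep '[{"tx":0,"ty":0.004,"tz":0.01,"turn":0,"fingers":0},{"tx":0,"ty":0.004,"tz":0.017,"turn":0,"fingers":0},{"tx":0.002,"ty":0.004,"tz":0.024,"turn":0,"fingers":0},{"tx":0.003,"ty":0.004,"tz":0.03,"turn":0,"fingers":0},{"tx":0.003,"ty":0.004,"tz":0.03,"turn":0,"fingers":0}]'
python3 go.py
python3 - <<'E'
from cell import optics
import cv2
c=optics.camera("wrist");cv2.imwrite("pics/wrist7.png",c["frame"][:,:,::-1])
E
```

```text
clock: 10.0
eef_pos: [609.4, -59.6, 85.5]
eef_rot: [-1.568, -0.01, -1.494]
wrist_force: [-8.1, -3.8, 6.9]
finger_gap: 0.2
t 10.0 case xy [-86.9 -11.8] z 85.5 rot [-1.568 -0.01  -1.494] F [-8.1 -3.8  6.9] gap 0.2
turn to align -0.00033128365820883117
```

View pics/wrist7.png

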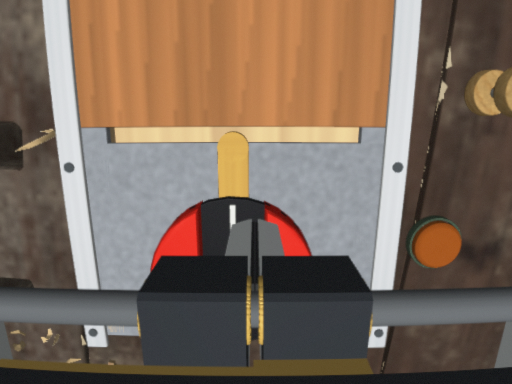

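Nearly straight now. One more firm nudge to check it's at the stop.

```bash
python3 -m creep '[{"tx":0,"ty":0,"tz":0.01,"turn":0,"fingers":0},{"tx":0,"ty":0,"tz":0.018,"turn":0,"fingers":0},{"tx":0,"ty":0,"tz":0.018,"turn":0,"fingers":0},{"tx":0,"ty":0,"tz":0.018,"turn":0,"fingers":0}]'
python3 go.py
```

```text
clock: 10.45
eef_pos: [609.8, -59.6, 85.5]
eef_rot: [-1.576, -0.01, -1.494]
wrist_force: [-27.1, -4.6, 13.5]
finger_gap: 0.5
t 10.45 case xy [-86.9 -12.2] z 85.5 rot [-1.576 -0.01  -1.494] F [-27.1  -4.6  13.5] gap 0.5
turn to align -0.0003689618528026688
```

Hard stop at 27 N with no further travel. Back off within the slot, lift straight up, and move clear.

```bash
python3 -m creep '[{"tx":0,"ty":0,"tz":-0.01,"turn":0,"fingers":0},{"tx":0,"ty":0,"tz":-0.02,"turn":0,"fingers":0},{"tx":0,"ty":0,"tz":-0.02,"turn":0,"fingers":0},{"tx":0,"ty":-0.05,"tz":-0.02,"turn":0,"fingers":0},{"tx":0,"ty":-0.25,"tz":-0.02,"turn":0,"fingers":0},{"tx":0,"ty":-0.5,"tz":-0.02,"turn":0,"fingers":0},{"tx":0.2,"ty":-0.6,"tz":-0.3,"turn":0,"fingers":0},{"tx":0.4,"ty":-0.6,"tz":-0.6,"turn":0,"fingers":0},{"tx":0.7,"ty":-0.6,"tz":-0.8,"turn":0,"fingers":0},{"tx":0.9,"ty":-0.6,"tz":-0.9,"turn":0,"fingers":0},{"tx":0.9,"ty":-0.6,"tz":-0.9,"turn":0,"fingers":0},{"tx":0.9,"ty":-0.6,"tz":-0.9,"turn":0,"fingers":0}]'
python3 go.py
python3 - <<'E'
from h import *
from cell import optics
for n in ("top","side"):
    c=optics.camera(n);pickle.dump(c,open(f"pics/{n}9.pkl","wb"));o=(190,160) if n=="top" else (190,130)
    cv2.imwrite(f"pics/{n}9.png",cv2.resize(c["frame"][o[1]:o[1]+120,o[0]:o[0]+150,::-1],None,fx=5,fy=5,interpolation=cv2.INTER_CUBIC))
E
```

```text
clock: 11.65
eef_pos: [442.8, -255.1, 209.4]
eef_rot: [-1.575, -0.011, -1.498]
wrist_force: [-0.2, -0.5, -1.0]
finger_gap: 0.8
t 11.65 case xy [-268.8  169.6] z 209.4 rot [-1.575 -0.011 -1.498] F [-0.2 -0.5 -1. ] gap 0.8
turn to align -0.0016311340035292626
```

View pics/top9.png

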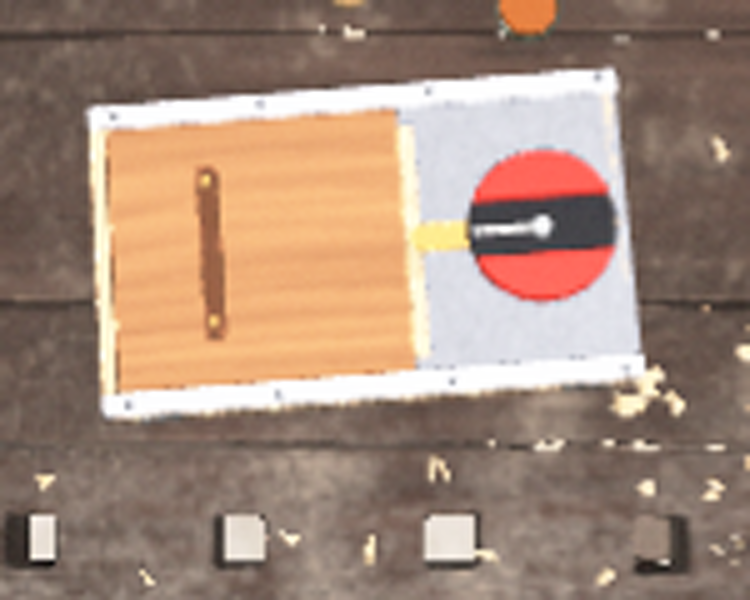

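View pics/side9.png

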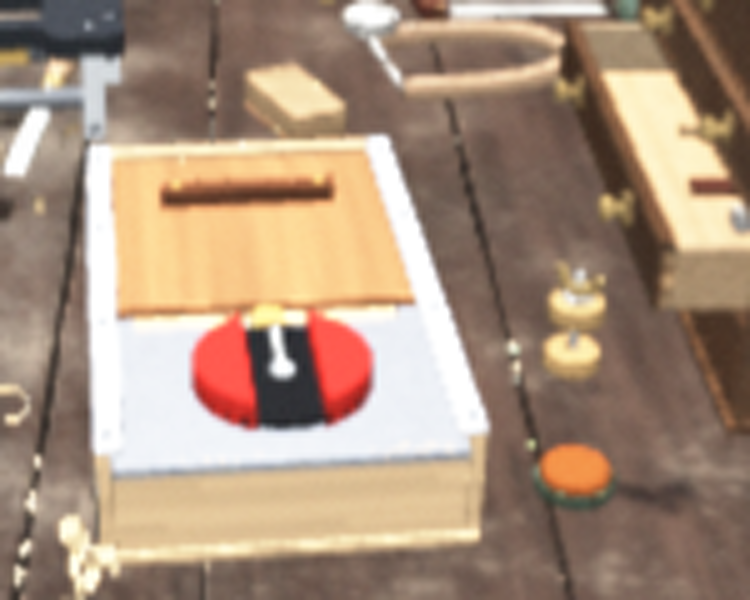

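Run:
```python
from h import *
T=pickle.load(open("pics/top9.pkl","rb"))
q=np.array([590.9,26.1,1.649]);tz=lambda p:(np.array(p,float)+.5)/5-.5+[190,160]
c,s=np.cos(q[2]),np.sin(q[2]);inv=lambda W:((W[:,:2]-q[:2])@np.array([[c,-s],[s,c]])).round(1)
print("bar",inv(world(T,tz([[206,168],[215,340]]),83.5)),"trail",inv(world(T,tz([[398,110],[416,368]]),70)))
l=inv(world(T,tz([[543,225],[473,231]]),80));d=l[1]-l[0];print("line",l,"angle",np.arctan2(d[0],d[1]))
W=inv(world(T,tz([[413,237]]),66));print("tongue seen at",W,"ang",np.arctan2(W[0,0]+115,W[0,1]))
```

```text
bar [[ 95.9 -53. ]
 [ 97.   57.4]] trail [[-29.9 -84.1]
 [-28.1  83.6]]
line [[-1.158e+02 -1.000e-01]
 [-7.100e+01  3.000e-01]] angle 1.5618679926150598
tongue seen at [[-33.   -0.8]] ang 1.5805521148404111
```

The pictures give the bar at x ≈ 96.5 (home is 97), the fastener angle ≈ 1.57, and nothing else moved. Handing in.

```bash
python3 -c "
from cell import manip;print(manip.sign_off())"
```

```text
the job is handed in; nothing more can be done
None
```

The case is shut and locked, and I handed the job in at about 11.8 s of the 43 s allowed. The hand-in reports no verdict, so the result rests on my own checks.

- **Panel:** I pushed it home with the closed fingertips behind the bar, until it stopped hard at about 24 N. Afterwards the top camera put the bar at x ≈ 96.5 mm (home is 97) and the trailing edge at about -28 to -30 mm (home is -28). Those readings are good to about 2 mm.
- **Fastener:** I turned it clockwise from the slot until it stopped hard at about 27 N. The white line reads 1.56 rad and the tongue 1.58 rad, against 1.571 for fully locked. In both cameras the tongue stands behind the panel.
- **Clearance:** The arm finished well away from the case, with about 1 N residual on the wrist. In the before and after pictures the sanding block, rosin cake and spool clamp look unmoved. I did not check the finger plane in the final pictures, but the arm did not go low near it.
- **Surprises:** The tip rode about 1.5 mm higher in the slot than commanded while turning, with up to 13.5 N upward, and this did no harm. My first move command was refused because a field was missing, and nothing moved.

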